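# Count tablets into the channel of a counting tray

## Task

Disinfectant tablets lie scattered on the blue counting tray. With the fingertips, push the three whole tablets one at a time through the narrow gate so that they end in single file, flat and fully inside the counting channel, each one in before the next is brought through. Leave the broken half on the open part of the tray, slide the tablets only, never lift them, and do not disturb the beaker, jar or spirit lamp.

Things in the scene. Friction and masses are not known exactly. Their poses are not given: they have to be found in the camera images.
- gate (a point): centre of the gate, the 40 mm wide opening between the rims of the dull blue plastic counting tray, at the level of the tray's floor (10 mm above the bench). x points from the open part of the tray through the gate into the channel, y across the gate, z up
- channel_end (a point): far end of the channel's floor, 104 mm beyond the gate along the gate's x. The channel is straight, 40 mm wide, level with the rest of the floor, and shut here by a flap; same axes as gate
- rear_rim (a point): middle of the rear rim's inner face at floor level, 255 mm behind the gate; same axes. The open part lies between it and the gate: 220 mm wide for the first 180 mm, then its slanted sides narrow evenly to 40 mm over the last 75 mm, at the gate. Floor level throughout; all rims are 16 mm high above the floor and 4 mm thick. The tray is fixed to the bench
- tablet1_mid (a point): white disinfectant tablet, a bevelled disc 30 mm across and 10 mm thick, about 14 g, lying flat on the tray's floor (loose; slides when pushed). The point is its centre, 5 mm above the floor; z is up through its flat faces
- tablet2_mid (a point): white disinfectant tablet, a bevelled disc 30 mm across and 10 mm thick, about 14 g, lying flat on the tray's floor (loose; slides when pushed). The point is its centre, 5 mm above the floor; z is up through its flat faces
- tablet3_mid (a point): white disinfectant tablet, a bevelled disc 30 mm across and 10 mm thick, about 14 g, lying flat on the tray's floor (loose; slides when pushed). The point is its centre, 5 mm above the floor; z is up through its flat faces
- tablet1: the same tablet as tablet1_mid; origin at the centre of its underside
- tablet2: the same tablet as tablet2_mid; origin at the centre of its underside
- tablet3: the same tablet as tablet3_mid; origin at the centre of its underside
- half_mid (a point): broken half of such a tablet: a half disc of 15 mm radius, 10 mm thick, its straight broken edge 30 mm long. The point is its middle, 6 mm from the broken edge and 5 mm above the tray's floor; the round side looks to +x, the broken edge lies along y
- half: the same half tablet; origin below half_mid on its underside
- beaker: glass beaker, 54 mm across, 70 mm tall, on the bench beside the channel; loose. Origin at the centre of its underside
- jar: closed white tablet jar, 68 mm across, 85 mm tall, on the bench behind the tray's rear rim; loose. Origin at the centre of its underside
- spirit_lamp: spirit lamp in a cardboard collar, 80 mm across, 100 mm tall, on the bench on the other side of the channel; loose. Origin at the centre of its underside
Not all that is in view belongs to the job. What is shaped like the tablet3 but black or turquoise is not meant.

How it is judged:
By the outcome, as a careful person would: the job done as asked, in the order asked, and still so for the second after the job is handed in, with the robot touching nothing.
It also fails if it takes over 72 s, if anything falls off the work surface, if the arm or the gripper's body presses on something with over 40 N, if the wrist force passes 120 N, or if a joint passes its speed limit or range.

## Robot

A 7-joint arm with a two-finger parallel gripper is mounted at the origin on the work surface. World frame = base frame: x ahead of the robot, y to its left, z up, the work surface at z = 0. Lengths are in m, angles in rad, forces in N, time in s.
With the tool pointing down it reaches from about 0.4 to 0.85 m from the base axis. Payload 10.4 kg.
Tool frame: the origin (TCP) lies on the centre line of the jaws, within the pads' length; the fingertips stand 17 mm ahead of it and the grasp point (between the pads) lies 2 mm behind it (manip.tcp_to_tips is the distance from the TCP to the fingertips, in m); z points along the fingers, x is the direction in which the jaws open and shut, and the axes are right-handed (so a half turn about z gives the same grasp; the last joint's range is limited). The gripper opens to 85 mm and grips with 20 to 120 N. Pads are 22 mm wide; open, the fingers measure 114 mm over their backs; the gripper's body (76 mm by 85 mm) begins 54 mm behind the grasp point. The pads swing forward as they close: fully open they stand 13 mm farther back than shut.
Start: joints at [-1.183, 0.332, -0.065, 1.46, 0.022, 1.35, -0.088], TCP at [0.25, 0.573, 0.248] pointing down, gripper open.
Joint ranges: [-2.6, 2.6], [-0.5, 2.12], [-1.47, 1.34], [0.16, 2.42], [-1.27, 4.41], [0.06, 2.06], [-2.6, 2.6]. Speed limits (rad/s): [2.22, 2.22, 2.79, 2.79, 3.14, 3.14, 3.14].

## Interface

Orientations are given as a unit quaternion [x, y, z, w].
In Python, from workcell import manip gives the robot as it stands.
- The arm moves only by the shell command python3 -m pendant 'ROWS' [FORCE]. ROWS is JSON, a list of rows, each a list of 3 entries, a list of its own where there are three numbers: the shift along the world's x, y, z in cm, then the turn, a rotation vector about the world's x, y, z in degrees, then the closure in counts, from 0 (fully open) to 255 (shut). A call has 1 to 12 rows; each row shifts and turns the pose as measured when the row begins; what a row does not reach is not made up. A row lasts 1/8 s, in which the tool goes at most 62.5 mm and 10.7 degrees, less where a joint would pass 70% of its speed; a pose out of reach is approached as far as the arm can. A call is refused whole if a number of a shift passes 6.25 or a number of a turn 10.7, either way. A call with a gripper value outside its range is refused whole. The fingers move at their own pace and stop on an object; FORCE is the grip in N (left out, the last holds). Time passes only in rows, so rows that do not move let the fingers close. It gives the time, the measured TCP pose, the force and the opening at its end, in the units of the state.
- manip.get_obs(): the state, without advancing time (a new reading comes with each control period).
- manip.camera(name): name is "scene" or "top"; returns a dict with "pixels" (400x640x3 uint8, red, green, blue), "range_z" (400x640 float32, m along the optical axis (not along the pixel's ray), 0 where there is no reading), "K" (3x3 intrinsics, pixels), "origin" and "rotation" of the camera in the world. Camera axes: x right, y down, z forward; pixel columns grow to the right and rows downward; lengths in m; the calibration is good to about 2 mm. A picture is of the moment at which its call begins.
- manip.hand_in(): hands the job in, once; it reports no verdict.
The state is a dict: "clock": time; "joint_pos": joint angles; "joint_velocities": joint speeds; "tau": joint torques, N m; "position": TCP position; "ee_rot": TCP orientation; "ft_force": force on the tool from outside, world axes, zero at the start; "torque": the same for the moment, N m; "grip_width": opening from 0.0 (shut) to 1.0 (fully open).
Only numpy, scipy, OpenCV 4.12 (cv2) and the standard library are available. Lean on these libraries where they do the work, as an engineer would, in place of code of your own. Each camera call takes 0.05 s, during which the arm holds its last target.

## Working session

There is one attempt and no reset: what is moved stays moved. The work goes in short steps, Python scripts to look and compute and a shell command to move; the robot and the scene stay as the last step left them, time stands still between calls to the robot, and variables do not carry over. Pictures are saved under pics/ and viewed, and the job is handed in when it is done.

```bash
mkdir -p pics; ls; python3 - <<'E'
from workcell import manip
import cv2
print(manip.get_obs()); print(manip.tcp_to_tips)
for n in ("scene","top"):
    c=manip.camera(n); cv2.imwrite(f"pics/{n}0.png",c["pixels"][:,:,::-1]); print(n,c["K"],c["origin"],c["rotation"])
E
```

```text
pics
{'clock': 0.0, 'joint_pos': array([-1.18260135,  0.33287487, -0.06470151,  1.46097959,  0.02158086,
        1.34993141, -0.08851698]), 'joint_velocities': array([ 0.00089452,  0.00015708,  0.00207501, -0.00123094, -0.00120098,
       -0.00076775,  0.00030687]), 'tau': array([-2.65877734e-04, -6.25419903e+01,  4.89259965e-02, -3.91613495e+01,
        1.60443439e-02,  9.69588174e-03,  5.84048462e-05]), 'position': array([0.24943438, 0.57265492, 0.24749579]), 'ee_rot': array([ 8.36461487e-01,  5.48025200e-01, -6.11731268e-04,  4.32623451e-04]), 'ft_force': array([ 0.42884616, -0.33909659,  0.87321391]), 'torque': array([0.05903681, 0.01664492, 0.00065511]), 'grip_width': 1.0010753865042057}
0.017
scene [[443.01027642   0.         311.3445536 ]
 [  0.         443.01027642 202.28677159]
 [  0.           0.           1.        ]] [ 1.19792466 -0.27440933  0.49704512] [ 0.74374386  0.47729605 -0.25937113 -0.38956407]
top [[363.05733169   0.         324.96556505]
 [  0.         363.05733169 202.82113321]
 [  0.           0.           1.        ]] [ 0.4772983  -0.0148157   0.68020408] [-0.69983833  0.71080551 -0.04891589  0.05088291]
```

View pics/scene0.png

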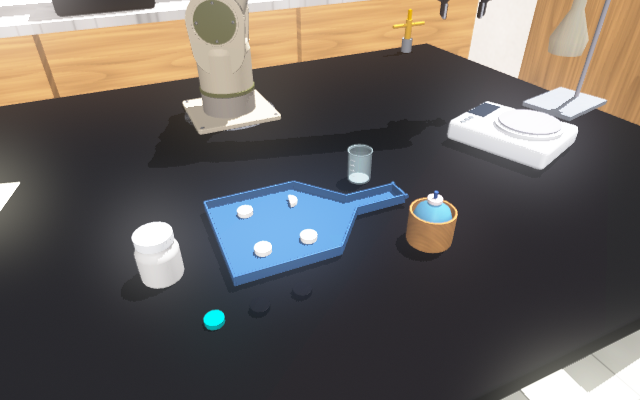

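View pics/top0.png

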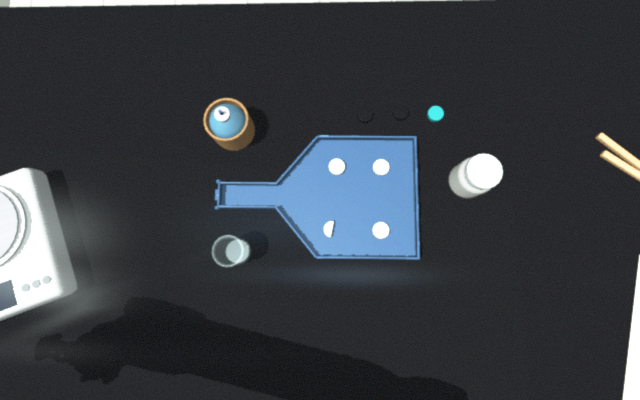

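The scene view shows the blue tray with three white discs at about (245,212), (263,248) and (308,237), and the half at (292,201). In the top view the whole tablets are at about (337,167), (381,167) and (380,230). The half is at (329,229), and the channel runs left to (217,194). Things that could be mistaken for a tablet are the black discs (365,117) and (401,114), the turquoise disc (436,113), and the jar lid (485,170). All of them lie outside the tray. I'll check this in a close crop.

```bash
cat > h.py <<'E'
import numpy as np, cv2
from scipy.spatial.transform import Rotation as R
from workcell import manip
def px2w(c,u,v,z):
    d=np.linalg.inv(c["K"])@np.array([u,v,1.]); d=R.from_quat(c["rotation"]).as_matrix()@d if np.ndim(c["rotation"])==1 else c["rotation"]@d
    return c["origin"]+d*(z-c["origin"][2])/d[2]
def w2px(c,p):
    q=R.from_quat(c["rotation"]).inv().apply(np.array(p)-c["origin"]); q=c["K"]@q; return q[:2]/q[2]
def crop(c,name,x0,y0,x1,y1,s):
    cv2.imwrite("pics/"+name,cv2.resize(c["pixels"][y0:y1,x0:x1,::-1],None,fx=s,fy=s,interpolation=cv2.INTER_CUBIC))
E
python3 - <<'E'
from h import *
c=manip.camera("top"); crop(c,"crop1.png",205,95,445,270,3.3)
hsv=cv2.cvtColor(c["pixels"],cv2.COLOR_RGB2HSV)
m=((hsv[:,:,1]<60)&(hsv[:,:,2]>150)).astype(np.uint8); m[:,:280]=0;m[:,420:]=0;m[:132]=0;m[262:]=0
n,l,s,ce=cv2.connectedComponentsWithStats(m)
for i in range(1,n):
    if s[i,4]>30: print(s[i],ce[i],px2w(c,*ce[i],0.02).round(4))
for p in [(217,194),(443,194)]: print(px2w(c,*p,0.01))
E
```

```text
[328 158  18  17 232] [336.46982759 166.06465517] [ 0.64   -0.0362  0.02  ]
[373 159  17  17 230] [380.76956522 166.75652174] [ 0.6374 -0.1186  0.02  ]
[323 221  11  17 133] [328.28571429 228.2556391 ] [ 0.5244 -0.019   0.02  ]
[372 222  18  17 243] [380.43621399 229.80246914] [ 0.5201 -0.1137  0.02  ]
[0.59250283 0.18828702 0.01      ]
[ 0.58577127 -0.2344728   0.01      ]
```

View pics/crop1.png

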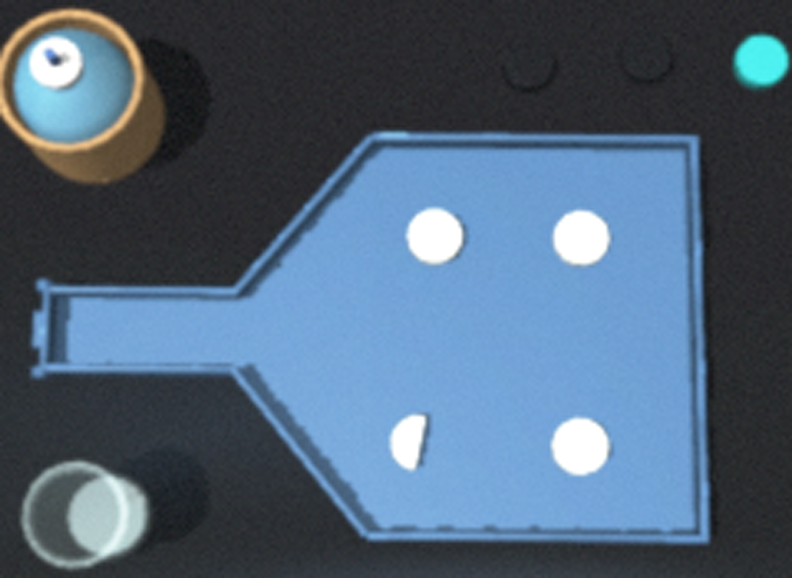

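```bash
python3 - <<'E'
from h import *
from scipy.optimize import least_squares
c=manip.camera("top")
# crop px, tray coords mm (outer rim top)
P=[((698,137),(-259,-114)),((709,541),(-259,114)),((373,131),(-73,-114)),((367,539),(-73,114)),((236,288),(1.5,-24)),((236,373),(1.5,24))]
W=np.array([px2w(c,205+u/3.3,95+v/3.3,0.026)[:2] for (u,v),_ in P]); T=np.array([t for _,t in P])/1000.
for sgn in(1,-1):
    TT=T*[1,sgn]
    f=lambda p:((R.from_euler('z',p[2]).as_matrix()[:2,:2]@TT.T).T+p[:2]-W).ravel()
    r=least_squares(f,[0.59,0.08,1.57]); print(sgn,r.x,(f(r.x)*1000).round(1).tolist())
    if sgn==1: best=r.x
g=best[:2];a=best[2]
M=R.from_euler('z',a).as_matrix()[:2,:2]
for n,u,v in(("A",336.47,166.06),("B",380.77,166.76),("half",328.29,228.26),("C",380.44,229.8)):
    print(n,((px2w(c,u,v,0.02)[:2]-g)@M*1000).round(1))
im=c["pixels"][95:270,205:445,::-1]; im=cv2.resize(im,None,fx=3.3,fy=3.3,interpolation=cv2.INTER_CUBIC)
for z,col,poly in((0.026,(0,0,255),[(-255,-110),(-75,-110),(0,-20),(104,-20),(104,20),(0,20),(-75,110),(-255,110)]),(0.01,(0,255,255),[(-255,-110),(-75,-110),(0,-20),(104,-20),(104,20),(0,20),(-75,110),(-255,110)])):
    q=[((w2px(c,[*(M@np.array(t)/1000+g),z])-[205,95]+0.0)*3.3) for t in poly]
    cv2.polylines(im,[np.array(q).astype(int)],True,col,1)
cv2.imwrite("pics/fit1.png",im)
E
```

```text
1 [0.58632509 0.07386389 1.54575614] [1.2, -1.4, -1.0, -1.2, -0.7, 0.7, -0.2, 0.3, 0.5, 0.1, 0.2, 1.5]
-1 [0.586287   0.07386483 1.54610205] [-226.7, 4.2, 227.0, -6.9, -228.7, 6.4, 227.7, -5.3, -47.5, 1.3, 48.1, 0.3]
A [-108.7  -56.4]
B [-191.1  -55.8]
half [-94.4  59.6]
C [-189.2   61.5]
```

View pics/fit1.png

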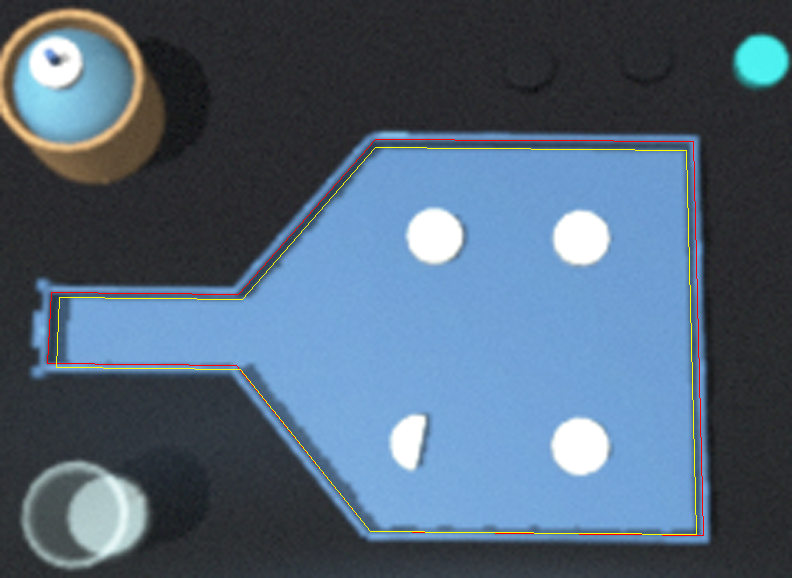

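```bash
cat >> h.py <<'E'
G=np.array([0.58632,0.07386]);A=1.54576;M=R.from_euler('z',A).as_matrix()[:2,:2]
def t2w(x,y): return G+M@np.array([x,y])/1000.
def w2t(p): return (np.array(p[:2])-G)@M*1000
def st():
    o=manip.get_obs(); r=R.from_quat(o["ee_rot"]).as_matrix()
    push=np.degrees(np.arctan2(r[1,0],r[0,0]))+90-np.degrees(A)  # push dir yaw in tray frame
    print("t%.2f tray"%o["clock"],w2t(o["position"]).round(1),"z%.1f"%(o["position"][2]*1000),"pushyaw%.1f"%push,"tilt",(r[:,2]*57).round(1),"gap%.3f"%o["grip_width"],"F",o["ft_force"].round(1))
    return o,push
def plan(x,y,z,yaw):
    o,p=st(); d=np.array([*t2w(x,y),z/1000])-o["position"]; print("delta cm",(d*100).round(2),"turn",round((yaw-p+180)%360-180,1))
def blobs(c):
    hsv=cv2.cvtColor(c["pixels"],cv2.COLOR_RGB2HSV)
    m=((hsv[:,:,1]<70)&(hsv[:,:,2]>150)).astype(np.uint8); m[:,:216]=0;m[:,420:]=0;m[:132]=0;m[262:]=0;m[:180,:280]=0;m[210:,:280]=0
    n,l,s,ce=cv2.connectedComponentsWithStats(m)
    for i in range(1,n):
        if s[i,4]>30: print("blob",s[i].tolist(),w2t(px2w(c,*ce[i],0.02)).round(1))
E
python3 - <<'E'
from h import *
plan(-137,-72,120,29.6)
c=manip.camera("top"); print("lamp top",w2t(px2w(c,228,120,.06)),"beaker",w2t(px2w(c,231,251,.04)))
blobs(c)
E
```

```text
t0.20 tray [490.4 349.2] z247.9 pushyaw67.9 tilt [ -0.  -0. -57.] gap0.997 F [-1.2  0.5  0.8]
delta cm [ 40.54 -63.77 -12.79] turn -38.3
lamp top [  86.44155138 -129.12398668] beaker [ 75.5790261  102.43918225]
blob [328, 158, 18, 17, 235] [-108.5  -56.3]
blob [372, 159, 18, 17, 237] [-190.9  -55.7]
blob [323, 220, 11, 18, 140] [-94.4  59.4]
blob [372, 221, 18, 18, 248] [-189.1   61.4]
```

```bash
python3 -m pendant '[[[3.3,-5.2,0],[0,0,-3.2],213],[[3.3,-5.2,0],[0,0,-3.2],213],[[3.3,-5.2,0],[0,0,-3.2],213],[[3.3,-5.2,0],[0,0,-3.2],213],[[3.3,-5.2,0],[0,0,-3.2],213],[[3.3,-5.2,0],[0,0,-3.2],213],[[3.3,-5.2,0],[0,0,-3.2],213],[[3.3,-5.2,0],[0,0,-3.2],213],[[3.3,-5.2,0],[0,0,-3.2],213],[[3.3,-5.2,0],[0,0,-3.2],213],[[3.3,-5.2,0],[0,0,-3.2],213],[[3.3,-5.2,0],[0,0,-3.2],213]]' 20; python3 -c "
from h import *
plan(-137,-72,120,29.6)"
```

```text
clock: 1.75
position: [0.6456, -0.0596, 0.2482]
ee_rot: [0.971, 0.238, 0.002, -0.001]
ft_force: [0.9, 0.6, -0.2]
grip_width: 0.165
t1.75 tray [-131.9  -62.6] z248.2 pushyaw28.9 tilt [  0.1   0.2 -57. ] gap0.165 F [ 0.9  0.6 -0.2]
delta cm [  0.93  -0.53 -12.82] turn 0.7
```

```bash
python3 -m pendant '[[[0.4,-0.2,-6],[0,0,0.7],213],[[0.4,-0.2,-6],[0,0,0],213],[[0.1,-0.1,-5],[0,0,0],213],[[0,0,-2],[0,0,0],213]]'; python3 - <<'E'
from h import *
plan(-137,-72,31,29.6)
c=manip.camera("scene"); crop(c,"s1.png",200,150,420,290,3.5)
c=manip.camera("top"); crop(c,"t1.png",205,95,445,270,3.3)
E
```

```text
clock: 2.25
position: [0.6568, -0.072, 0.0547]
ee_rot: [0.971, 0.239, 0.004, 0.001]
ft_force: [-0.5, 0.1, -0.2]
grip_width: 0.162
t2.25 tray [-144.1  -74.1] z54.7 pushyaw29.1 tilt [  0.4  -0.  -57. ] gap0.162 F [-0.5  0.1 -0.2]
delta cm [-0.19  0.71 -2.37] turn 0.5
```

View pics/s1.png

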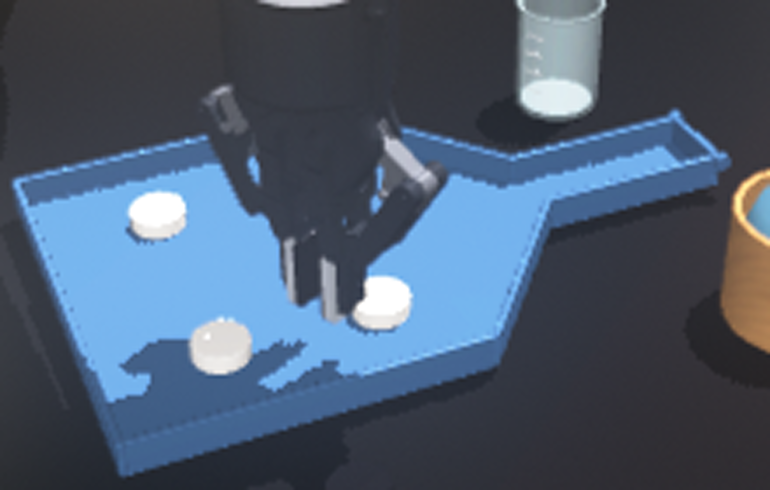

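View pics/t1.png

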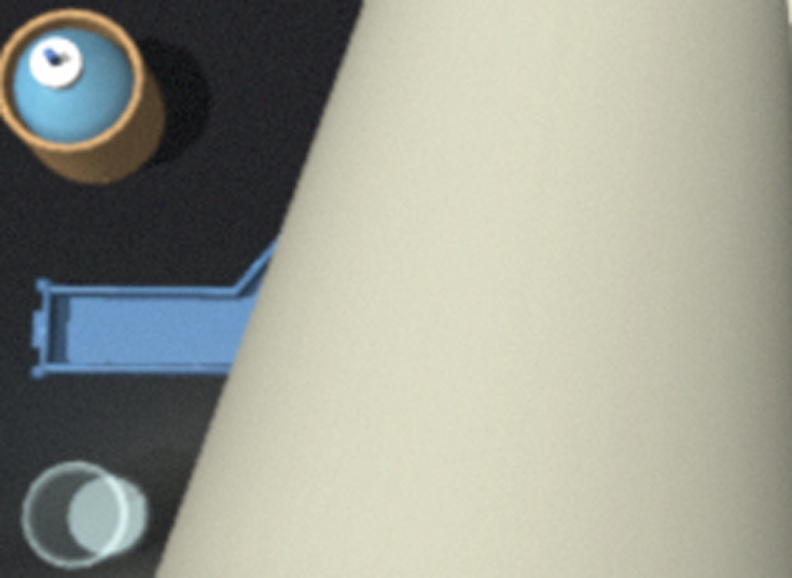

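```bash
python3 - <<'E'
from h import *
c=manip.camera("scene"); o=manip.get_obs(); r=R.from_quat(o["ee_rot"]).as_matrix()
for h in (13,17):
  for x in(-20,-7,7,20):
    print(h,x,[((w2px(c,o["position"]+r@np.array([x/1e3,y/1e3,h/1e3]))-[200,150])*3.5).round(0).tolist() for y in(-11,11)])
E
```

```text
13 -20 [[309.0, 265.0], [278.0, 288.0]]
13 -7 [[329.0, 275.0], [299.0, 298.0]]
13 7 [[352.0, 286.0], [322.0, 309.0]]
13 20 [[373.0, 296.0], [344.0, 319.0]]
17 -20 [[309.0, 272.0], [279.0, 294.0]]
17 -7 [[330.0, 282.0], [300.0, 304.0]]
17 7 [[352.0, 292.0], [322.0, 316.0]]
17 20 [[374.0, 302.0], [344.0, 326.0]]
```

```bash
python3 -m pendant '[[[0.1,0.1,-1.2],[0,0,0.5],213],[[0.1,0,-1.0],[0,0,0],213],[[0,0,-0.1],[0,0,0],213]]'; python3 - <<'E'
from h import *
plan(-56,-12,31,29.6)
E
```

```text
clock: 2.78
position: [0.6638, -0.0707, 0.0389]
ee_rot: [0.97, 0.244, 0.009, 0.002]
ft_force: [0.1, 0.3, 0.7]
grip_width: 0.159
t2.77 tray [-142.6  -81.1] z38.9 pushyaw29.7 tilt [  1.1   0.  -57. ] gap0.159 F [0.1 0.3 0.7]
delta cm [-6.69  8.83 -0.79] turn -0.1
```

```bash
python3 -m pendant '[[[-0.5,0,-0.5],[0,1.1,0],213],[[0,0,0],[0,0,0],213]]'; python3 - <<'E'
from h import *
plan(-56,-12,31,29.6)
print(manip.get_obs()["joint_pos"].round(2))
E
```

```text
clock: 3.02
position: [0.6587, -0.0706, 0.0342]
ee_rot: [0.97, 0.244, -0.0, -0.0]
ft_force: [-0.4, -0.3, 0.5]
grip_width: 0.165
t3.02 tray [-142.6  -76. ] z34.2 pushyaw29.7 tilt [ -0.   0. -57.] gap0.165 F [-0.4 -0.3  0.5]
delta cm [-6.18  8.82 -0.32] turn -0.1
[-0.27  0.63  0.42  1.58 -0.29  1.    0.73]
```

```bash
python3 -m pendant '[[[0,0,-0.3],[0,0,0],213],[[-0.42,0.79,0],[0,0,0],213],[[-0.42,0.79,0],[0,0,0],213],[[-0.42,0.79,0],[0,0,0],213],[[-0.42,0.79,0],[0,0,0],213]]'; python3 - <<'E'
from h import *
plan(-39,-17,31,29.6)
c=manip.camera("scene"); crop(c,"s2.png",200,150,420,290,3.5)
E
```

```text
clock: 3.65
position: [0.641, -0.037, 0.0314]
ee_rot: [0.97, 0.244, 0.0, -0.0]
ft_force: [1.8, 0.6, 0.1]
grip_width: 0.164
t3.65 tray [-109.5  -57.5] z31.4 pushyaw29.7 tilt [ -0.   0. -57.] gap0.164 F [1.8 0.6 0.1]
delta cm [-3.87  7.15 -0.04] turn -0.1
```

View pics/s2.png

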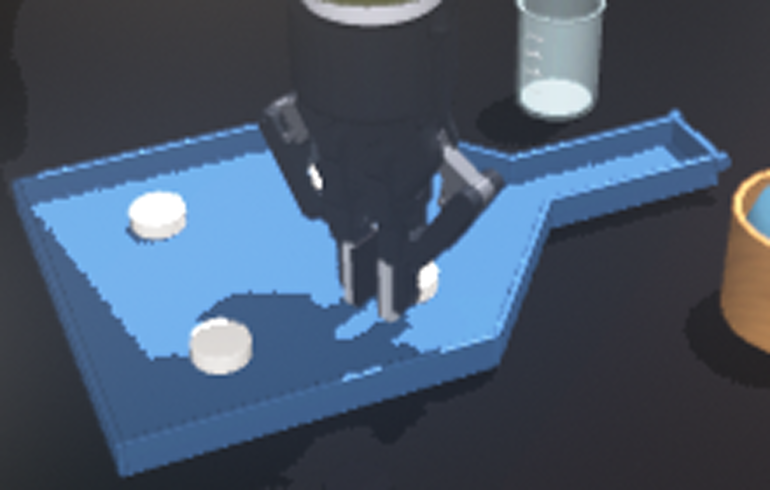

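The fingers, at crop (370,290), have the tablet at (428,282) cradled ahead of them. I'll continue.

```bash
python3 -m pendant '[[[-0.43,0.8,0],[0,0,0],213],[[-0.43,0.8,0],[0,0,0],213],[[-0.43,0.8,0],[0,0,0],213],[[-0.43,0.8,0],[0,0,0],213],[[-0.43,0.8,0],[0,0,0],213],[[-0.43,0.8,0],[0,0,0],213],[[-0.43,0.8,0],[0,0,0],213],[[-0.43,0.8,0],[0,0,0],213],[[-0.25,0.45,0],[0,0,0],213],[[0,0,0],[0,0,0],213]]'; python3 - <<'E'
from h import *
plan(-46,-5,31,0)
c=manip.camera("scene"); crop(c,"s3.png",200,150,420,290,3.5)
E
```

```text
clock: 4.95
position: [0.601, 0.0385, 0.0315]
ee_rot: [0.969, 0.245, 0.0, -0.001]
ft_force: [-0.1, -0.5, 0.9]
grip_width: 0.162
t4.95 tray [-35.  -15.6] z31.5 pushyaw29.8 tilt [ -0.    0.1 -57. ] gap0.162 F [-0.1 -0.5  0.9]
delta cm [-1.09 -1.07 -0.05] turn -29.8
```

View pics/s3.png

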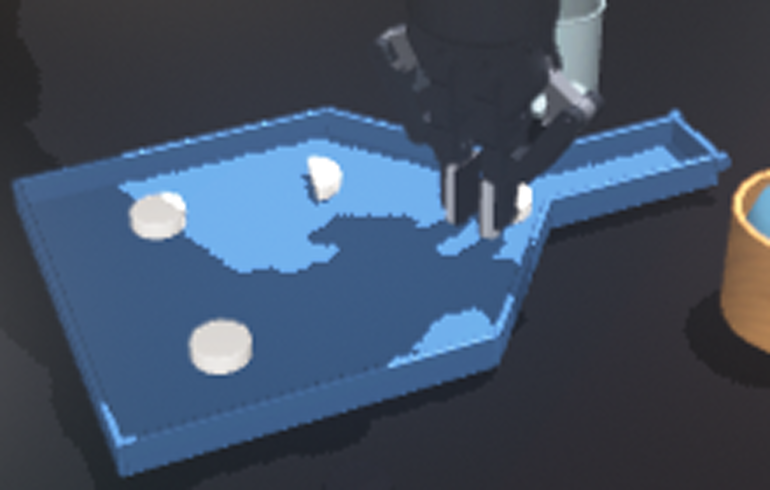

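```bash
python3 -m pendant '[[[0.2,-1.5,0],[0,0,0],213],[[-0.4,-0.1,0],[0,0,-10],255],[[-0.5,0,0],[0,0,-10],255],[[-0.4,0,0],[0,0,-9.8],255],[[0,0,0],[0,0,0],255],[[0,0,0],[0,0,0],255]]'; python3 - <<'E'
from h import *
plan(-46,-4,31,0)
c=manip.camera("scene"); crop(c,"s4.png",290,150,420,240,6)
E
```

```text
clock: 5.75
position: [0.5912, 0.0128, 0.0321]
ee_rot: [1.0, -0.021, 0.001, 0.001]
ft_force: [1.2, -0.3, 0.7]
grip_width: -0.0
t5.75 tray [-60.9  -6.4] z32.1 pushyaw-1.0 tilt [  0.1  -0.1 -57. ] gap-0.000 F [ 1.2 -0.3  0.7]
delta cm [-0.21  1.5  -0.11] turn 1.0
```

View pics/s4.png

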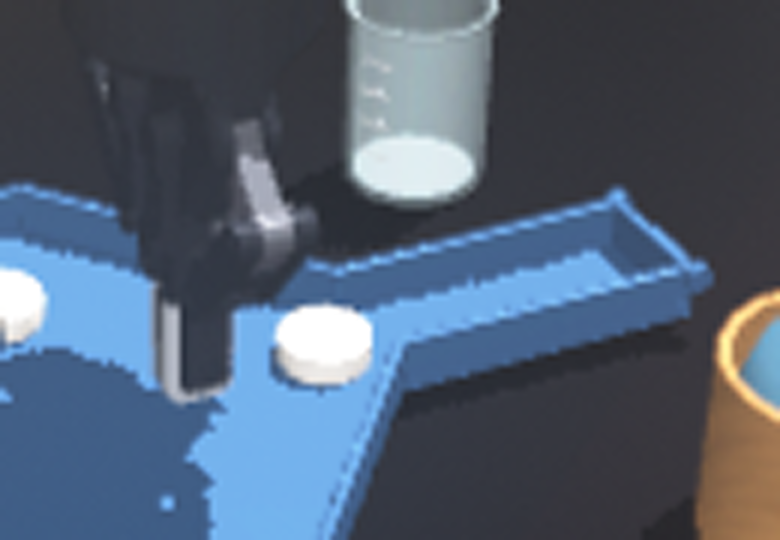

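```bash
python3 - <<'E'
from h import *
c=manip.camera("scene")
print(w2t(px2w(c,290+324/6,150+330/6,.02)))
print("gate corners px crop", [((w2px(c,[*t2w(x,y),.026])-[290,150])*6).round() for x,y in((0,-20),(0,20),(104,20),(104,-20))])
E
```

```text
[-14.23896643  -3.61776822]
gate corners px crop [array([389., 331.]), array([332., 267.]), array([610., 198.]), array([675., 257.])]
```

```bash
python3 -m pendant '[[[0.3,0.5,-0.1],[0,0,10],255],[[0.1,0.5,0],[0,0,1],255],[[-0.15,0.65,0],[0,0,0],255],[[-0.15,0.65,0],[0,0,0],255],[[-0.15,0.65,0],[0,0,0],255],[[-0.15,0.65,0],[0,0,0],255],[[0,0,0],[0,0,0],255]]'; python3 - <<'E'
from h import *
plan(4,0,31,0)
c=manip.camera("scene"); crop(c,"s5.png",290,150,420,240,6)
E
```

```text
clock: 6.72
position: [0.5888, 0.0514, 0.0311]
ee_rot: [0.997, 0.075, 0.001, 0.001]
ft_force: [-0.2, 0.9, 0.4]
grip_width: -0.001
t6.72 tray [-22.4  -3.1] z31.1 pushyaw10.1 tilt [  0.1  -0.1 -57. ] gap-0.001 F [-0.2  0.9  0.4]
delta cm [-0.24  2.65 -0.01] turn -10.1
```

View pics/s5.png

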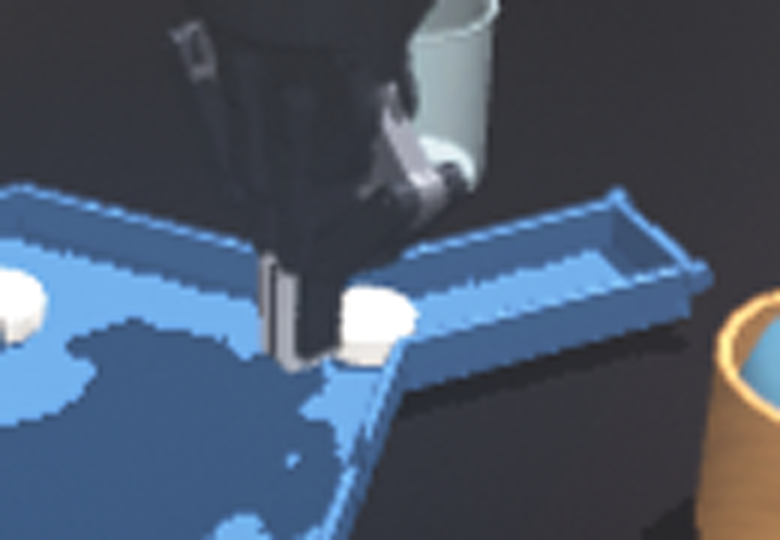

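The tablet at (378,322) is entering the gate, clear of the corner at (400,340). I'll square up and push it in.

```bash
python3 -m pendant '[[[-0.15,0.3,0],[0,0,-5],255],[[-0.1,0.4,0],[0,0,-5],255],[[0,0.6,0],[0,0,0],255],[[0,0.6,0],[0,0,0],255],[[0,0.6,0],[0,0,0],255],[[0,0.4,0],[0,0,0],255],[[0,0,0],[0,0,0],255]]'; python3 - <<'E'
from h import *
plan(4,0,31,0)
c=manip.camera("scene"); crop(c,"s6.png",290,150,420,240,6)
E
```

```text
clock: 7.65
position: [0.5867, 0.0802, 0.0313]
ee_rot: [1.0, -0.013, 0.001, 0.001]
ft_force: [0.2, -0.6, -0.0]
grip_width: 0.001
t7.65 tray [ 6.4 -0.2] z31.3 pushyaw-0.1 tilt [  0.1  -0.1 -57. ] gap0.001 F [ 0.2 -0.6 -0. ]
delta cm [-0.03 -0.24 -0.03] turn 0.1
```

View pics/s6.png

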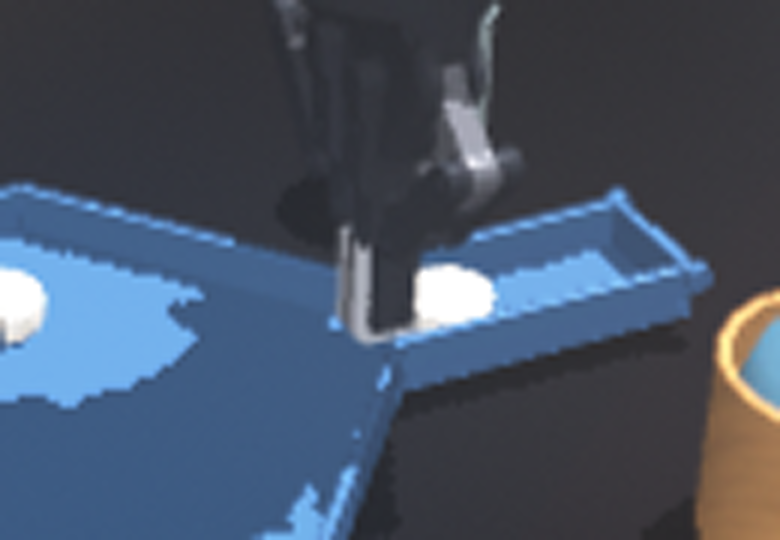

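```bash
python3 - <<'E'
from h import *
c=manip.camera("top"); crop(c,"t7.png",205,95,525,270,2.5)
blobs(c)
print("jar lid",w2t(px2w(c,485,170,.085)))
plan(-221,-66,75,17.5)
E
```

```text
blob [373, 159, 16, 16, 194] [-191.1  -56.3]
blob [216, 180, 7, 24, 85] [110.5 -12.9]
blob [245, 180, 11, 16, 95] [ 48.7 -18.1]
blob [323, 220, 11, 18, 139] [-94.4  59.4]
blob [373, 222, 16, 16, 207] [-189.3   61.2]
jar lid [-355.68410692  -35.80936039]
t7.75 tray [ 5.8 -0.2] z31.3 pushyaw-0.1 tilt [  0.1  -0.1 -57. ] gap-0.001 F [-0.1 -0.4  0.5]
delta cm [  6.01 -22.84   4.37] turn 17.6
```

View pics/t7.png

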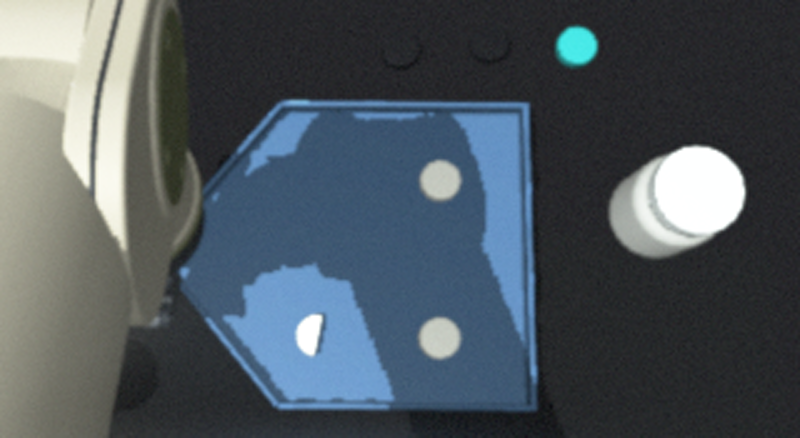

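```bash
python3 -m pendant '[[[0,-0.8,0],[0,0,0],255],[[0,-0.4,2.5],[0,0,0],255],[[0,-1,2.2],[0,0,0],255],[[1.4,-5,0.5],[0,0,4.4],213],[[1.4,-5,0],[0,0,4.4],213],[[1.4,-5,0],[0,0,4.4],213],[[1.4,-5,0],[0,0,4.4],213],[[0.2,-1,0],[0,0,0],213],[[0,0,0],[0,0,0],213]]'; python3 - <<'E'
from h import *
plan(-221,-66,31,17.5)
E
```

```text
clock: 8.88
position: [0.6436, -0.166, 0.0853]
ee_rot: [0.99, 0.143, 0.001, 0.002]
ft_force: [1.2, -0.1, 0.2]
grip_width: 0.162
t8.88 tray [-238.4  -63.3] z85.3 pushyaw17.9 tilt [  0.2  -0.3 -57. ] gap0.162 F [ 1.2 -0.1  0.2]
delta cm [ 0.32  1.73 -5.43] turn -0.4
```

```bash
python3 -m pendant '[[[0.3,1.7,-1.5],[0,0,-0.4],213],[[0,0,-2],[0,0,0],213],[[0,0,-1],[0,0,0],213],[[0,0,0],[0,0,0],213]]'; python3 - <<'E'
from h import *
plan(-221,-66,31,17.5)
E
```

```text
clock: 9.38
position: [0.646, -0.1418, 0.0354]
ee_rot: [0.99, 0.142, 0.0, 0.001]
ft_force: [0.5, -0.2, 1.4]
grip_width: 0.164
t9.38 tray [-214.1  -65.1] z35.4 pushyaw17.8 tilt [  0.   -0.1 -57. ] gap0.164 F [ 0.5 -0.2  1.4]
delta cm [ 0.08 -0.69 -0.44] turn -0.3
```

```bash
python3 -m pendant '[[[-0.1,-0.5,-0.4],[0,0,0],213],[[0,0,0],[0,0,0],213],[[-0.27,0.92,0],[0,0,0],213],[[-0.27,0.92,0],[0,0,0],213],[[-0.27,0.92,0],[0,0,0],213],[[-0.27,0.92,0],[0,0,0],213],[[-0.27,0.92,0],[0,0,0],213],[[-0.27,0.92,0],[0,0,0],213]]'; python3 - <<'E'
from h import *
plan(-39,-8.4,31,17.8)
c=manip.camera("scene"); crop(c,"s8.png",200,150,420,290,3.5)
E
```

```text
clock: 10.38
position: [0.6284, -0.0886, 0.0328]
ee_rot: [0.99, 0.142, 0.001, 0.001]
ft_force: [0.1, 0.5, 0.3]
grip_width: 0.165
t10.38 tray [-161.3  -46.1] z32.8 pushyaw17.8 tilt [  0.2  -0.1 -57. ] gap0.165 F [0.1 0.5 0.3]
delta cm [-3.46 12.32 -0.18] turn 0.0
```

View pics/s8.png

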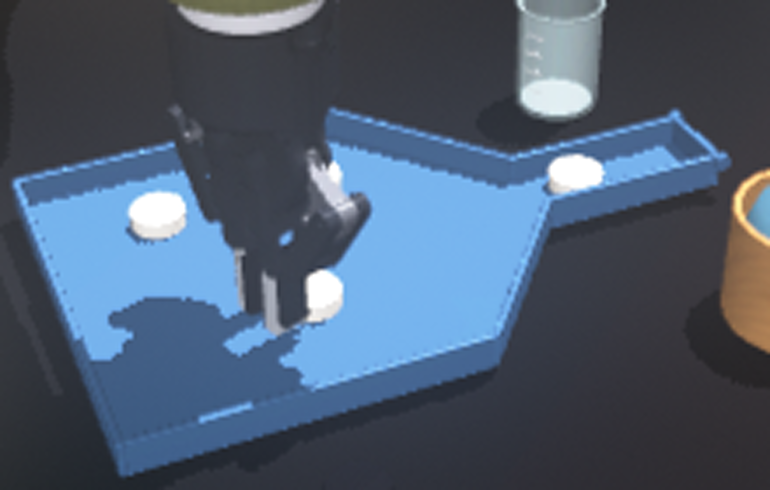

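Tablet 1 is in the channel at crop (576,172). Tablet 2 is cradled at (322,295).

```bash
python3 -m pendant '[[[-0.27,0.96,-0.1],[0,0,0],213],[[-0.27,0.96,0],[0,0,0],213],[[-0.27,0.96,0],[0,0,0],213],[[-0.27,0.96,0],[0,0,0],213],[[-0.27,0.96,0],[0,0,0],213],[[-0.27,0.96,0],[0,0,0],213],[[-0.27,0.96,0],[0,0,0],213],[[-0.27,0.96,0],[0,0,0],213],[[-0.27,0.96,0],[0,0,0],213],[[-0.27,0.96,0],[0,0,0],213],[[-0.2,0.6,0],[0,0,0],213],[[0,0,0],[0,0,0],213]]'; python3 - <<'E'
from h import *
plan(-39,-8.4,31,17.8)
c=manip.camera("scene"); print(w2t(px2w(c,364.6,199.,.02))); crop(c,"s9.png",290,150,420,240,6)
E
```

```text
clock: 11.92
position: [0.5971, 0.0228, 0.0316]
ee_rot: [0.99, 0.143, 0.001, 0.001]
ft_force: [-0.2, -0.0, 0.4]
grip_width: 0.164
t11.93 tray [-50.8 -12. ] z31.6 pushyaw17.9 tilt [  0.1  -0.  -57. ] gap0.164 F [-0.2 -0.   0.4]
delta cm [-0.33  1.19 -0.06] turn -0.1
[31.12474096 -1.38634543]
```

View pics/s9.png

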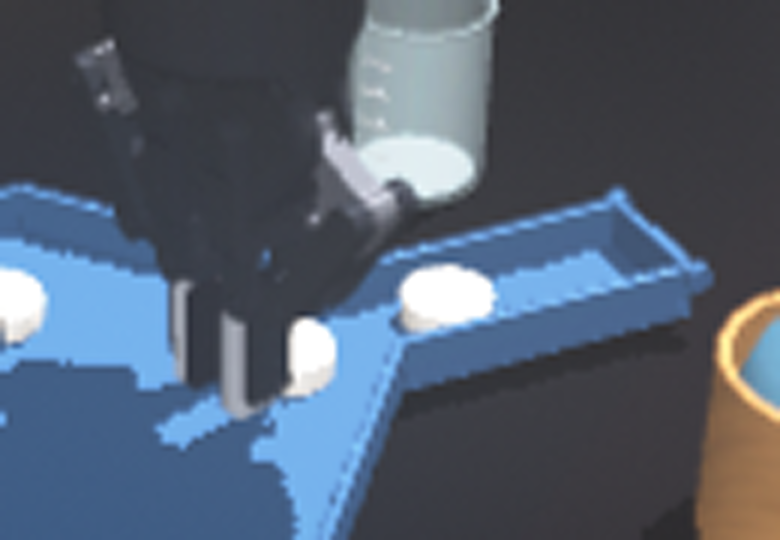

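```bash
python3 -m pendant '[[[-0.25,0.7,0],[0,0,0],213],[[-0.2,0.5,0],[0,0,0],213],[[0,0,0],[0,0,0],213],[[0,-1.2,0],[0,0,0],213],[[0,-0.3,0],[0,0,-9],255],[[-0.3,0,0],[0,0,-8.9],255],[[-0.4,0,0],[0,0,0],255],[[0,0,0],[0,0,0],255]]'; python3 - <<'E'
from h import *
plan(-46,-1,31,0)
c=manip.camera("scene"); crop(c,"s10.png",290,150,420,240,6)
E
```

```text
clock: 12.98
position: [0.5852, 0.0142, 0.0319]
ee_rot: [1.0, -0.017, 0.001, 0.002]
ft_force: [-0.4, -0.6, -0.0]
grip_width: 0.003
t12.97 tray [-59.7  -0.4] z31.9 pushyaw-0.5 tilt [  0.2  -0.2 -57. ] gap0.003 F [-0.4 -0.6 -0. ]
delta cm [ 0.1   1.37 -0.09] turn 0.5
```

View pics/s10.png

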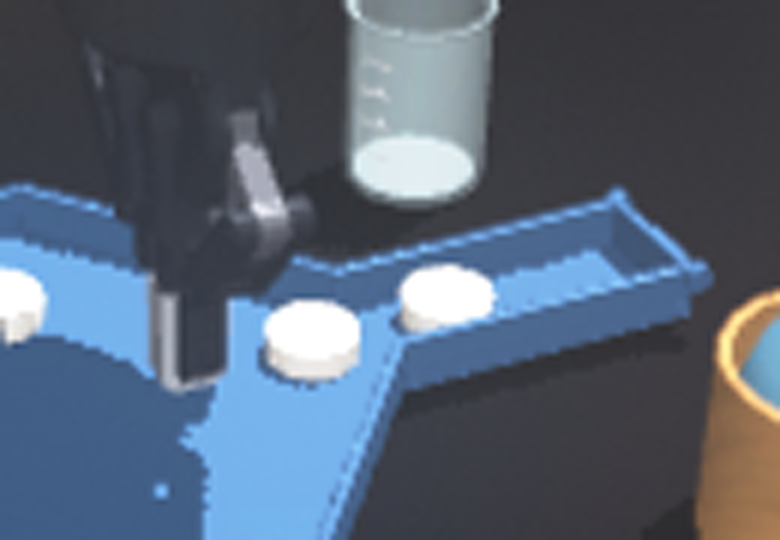

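```bash
python3 -m pendant '[[[0.02,0.7,-0.05],[0,0,0.5],255],[[0.02,0.7,0],[0,0,0],255],[[0.02,0.7,0],[0,0,0],255],[[0.02,0.6,0],[0,0,0],255],[[0.02,0.6,0],[0,0,0],255],[[0.02,0.6,0],[0,0,0],255]]'; python3 - <<'E'
from h import *
plan(6,0,31,0)
c=manip.camera("scene"); crop(c,"s11.png",290,150,420,240,6)
E
```

```text
clock: 13.78
position: [0.5869, 0.0563, 0.0315]
ee_rot: [1.0, -0.01, 0.002, 0.002]
ft_force: [-0.5, 0.0, 0.4]
grip_width: 0.0
t13.78 tray [-17.6  -1.1] z31.5 pushyaw0.3 tilt [  0.2  -0.2 -57. ] gap0.000 F [-0.5  0.   0.4]
delta cm [-0.05  2.36 -0.05] turn -0.3
```

View pics/s11.png

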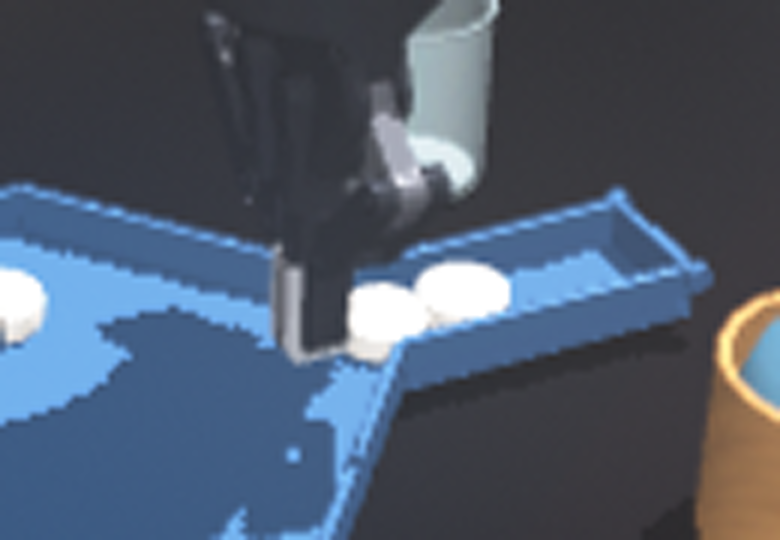

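Tablet 2 at (388,318) is passing the gate and pushing tablet 1 at (462,292) ahead of it, both flat. I'll continue.

```bash
python3 -m pendant '[[[0,0.6,0],[0,0,0],255],[[0,0.6,0],[0,0,0],255],[[0,0.6,0],[0,0,0],255],[[0,0.5,0],[0,0,0],255],[[0,0,0],[0,0,0],255],[[0,-1,0],[0,0,0],255],[[0,-0.4,2],[0,0,0],255]]'; python3 - <<'E'
from h import *
plan(-213,77,80,-33)
c=manip.camera("scene"); crop(c,"s12.png",290,150,420,240,6)
E
```

```text
clock: 14.7
position: [0.5859, 0.0667, 0.051]
ee_rot: [1.0, -0.01, 0.0, 0.002]
ft_force: [-0.4, 0.2, -0.3]
grip_width: -0.002
t14.70 tray [-7.2  0.2] z51.0 pushyaw0.3 tilt [  0.   -0.2 -57. ] gap-0.002 F [-0.4  0.2 -0.3]
delta cm [ -8.19 -20.38   2.9 ] turn -33.3
```

View pics/s12.png

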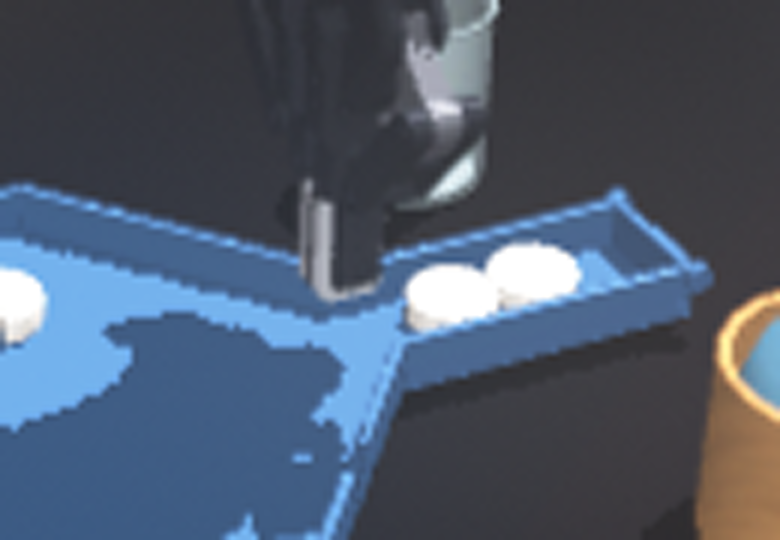

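Both tablets are in single file at (450,295) and (532,272). Now I'll go to the third.

```bash
python3 -m pendant '[[[0,-0.5,2],[0,0,0],225],[[-1,-3,0.9],[0,0,-5],225],[[-1.8,-4.2,0],[0,0,-9],225],[[-1.8,-4.2,0],[0,0,-9],225],[[-1.8,-4.2,0],[0,0,-9],225],[[-0.8,-2,0],[0,0,-1],225],[[0,0,0],[0,0,0],225],[[0,0,0],[0,0,0],225]]'; python3 - <<'E'
from h import *
plan(-215,78,31,-33)
E
```

```text
clock: 15.75
position: [0.5181, -0.1198, 0.0937]
ee_rot: [0.954, -0.301, 0.009, -0.001]
ft_force: [-0.0, 1.3, 0.6]
grip_width: 0.119
t15.75 tray [-195.3   63.3] z93.7 pushyaw-33.6 tilt [  1.   -0.2 -57. ] gap0.119 F [-0.   1.3  0.6]
delta cm [-1.51 -1.93 -6.27] turn 0.6
```

```bash
python3 -m pendant '[[[-0.8,-1,0],[0,0.9,0.6],225],[[-0.7,-0.9,0],[0,0,0],225],[[0,0,-2],[0,0,0],225],[[0,0,-1.5],[0,0,0],225],[[0,0,0],[0,0,0],225]]'; python3 - <<'E'
from h import *
plan(-215,78,31,-33)
E
```

```text
clock: 16.38
position: [0.5027, -0.1384, 0.0577]
ee_rot: [0.956, -0.293, 0.0, 0.002]
ft_force: [0.2, 0.2, 0.0]
grip_width: 0.119
t16.38 tray [-214.3   78.3] z57.7 pushyaw-32.6 tilt [ -0.   -0.2 -57. ] gap0.119 F [0.2 0.2 0. ]
delta cm [ 0.03 -0.07 -2.67] turn -0.4
```

```bash
python3 -m pendant '[[[0,0,-1.6],[0,0,0],225],[[0,0,-0.7],[0,0,0],225],[[0,0,-0.2],[0,0,0],225],[[0.5,0.74,0],[0,0,0],225],[[0.5,0.74,0],[0,0,0],225],[[0.5,0.74,0],[0,0,0],225],[[0.5,0.74,0],[0,0,0],225]]'; python3 - <<'E'
from h import *
plan(-118,16,31,-33)
c=manip.camera("scene"); crop(c,"s13.png",200,150,420,290,3.5)
E
```

```text
clock: 17.25
position: [0.525, -0.1067, 0.0323]
ee_rot: [0.956, -0.292, 0.001, 0.001]
ft_force: [-0.1, -0.1, 0.1]
grip_width: 0.12
t17.25 tray [-182.    56.8] z32.3 pushyaw-32.6 tilt [  0.1  -0.2 -57. ] gap0.120 F [-0.1 -0.1  0.1]
delta cm [ 4.24  6.3  -0.13] turn -0.4
```

View pics/s13.png

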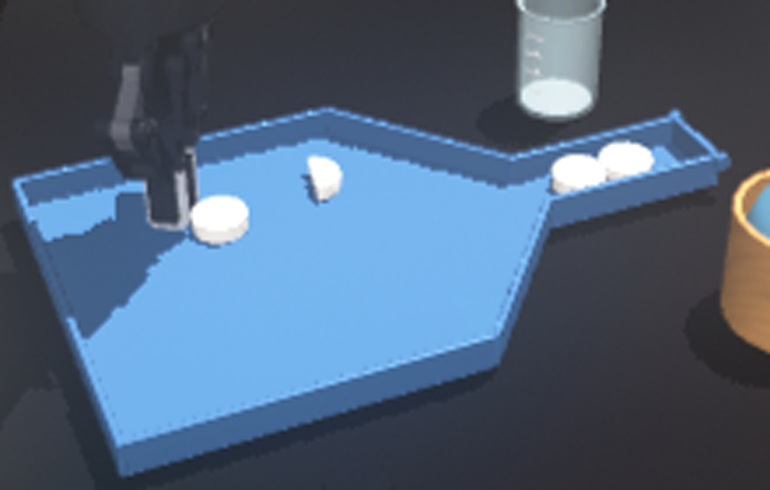

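Tablet 3 at (220,219) is moving, cradled. The half at (323,178) is undisturbed.

```bash
python3 -m pendant '[[[0.5,0.74,-0.05],[0,0,0],225],[[0.5,0.74,0],[0,0,0],225],[[0.5,0.74,0],[0,0,0],225],[[0.5,0.74,0],[0,0,0],225],[[0.5,0.74,0],[0,0,0],225],[[0.5,0.74,0],[0,0,0],225],[[0.5,0.74,0],[0,0,0],225],[[0.3,0.45,0],[0,0,0],225],[[0,0,0],[0,0,0],225]]'; python3 - <<'E'
from h import *
plan(-118,16,31,-33)
c=manip.camera("scene"); crop(c,"s14.png",200,150,420,290,3.5)
E
```

```text
clock: 18.42
position: [0.5666, -0.0447, 0.0317]
ee_rot: [0.957, -0.291, 0.001, 0.001]
ft_force: [-0.7, 1.0, -0.5]
grip_width: 0.116
t18.43 tray [-119.    16.8] z31.7 pushyaw-32.4 tilt [  0.1  -0.2 -57. ] gap0.116 F [-0.7  1.  -0.5]
delta cm [ 0.08  0.1  -0.07] turn -0.6
```

View pics/s14.png

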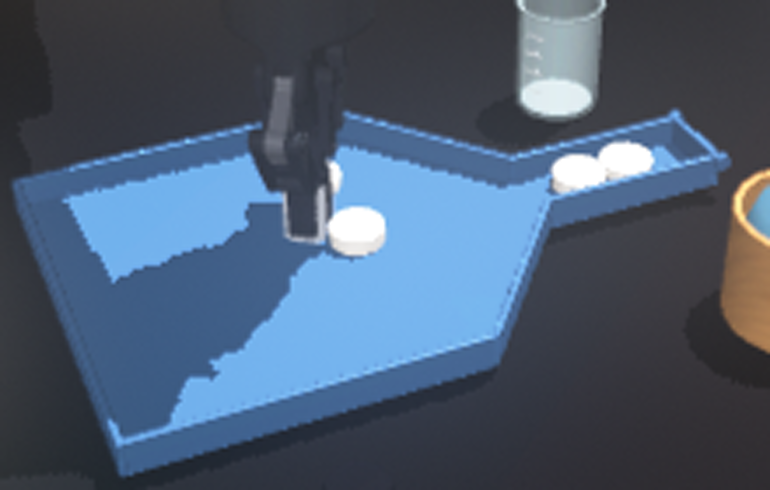

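```bash
python3 -m pendant '[[[-0.2,-1.4,0],[0,0,0],225],[[0.3,-0.2,0],[0,0,10],220],[[0.5,0,0],[0,0,10],213],[[0.4,0,0],[0,0,10],213],[[0.2,0,0],[0,0,2.4],213],[[0,0,0],[0,0,0],213]]'; python3 - <<'E'
from h import *
c=manip.camera("scene"); crop(c,"s15.png",240,160,370,250,6)
p=w2t(px2w(c,200+357/3.5,150+224/3.5,.02)); print(p)
plan(-130,p[1],31,0)
E
```

```text
clock: 19.23
position: [0.5764, -0.0702, 0.0319]
ee_rot: [1.0, -0.008, 0.002, 0.002]
ft_force: [0.1, -0.6, 0.4]
grip_width: 0.163
[-97.94504429   1.47816857]
t19.27 tray [-144.4    6.5] z31.9 pushyaw0.5 tilt [  0.2  -0.3 -57. ] gap0.166 F [ 1.2 -1.1 -0.6]
delta cm [ 0.53  1.42 -0.09] turn -0.5
```

View pics/s15.png

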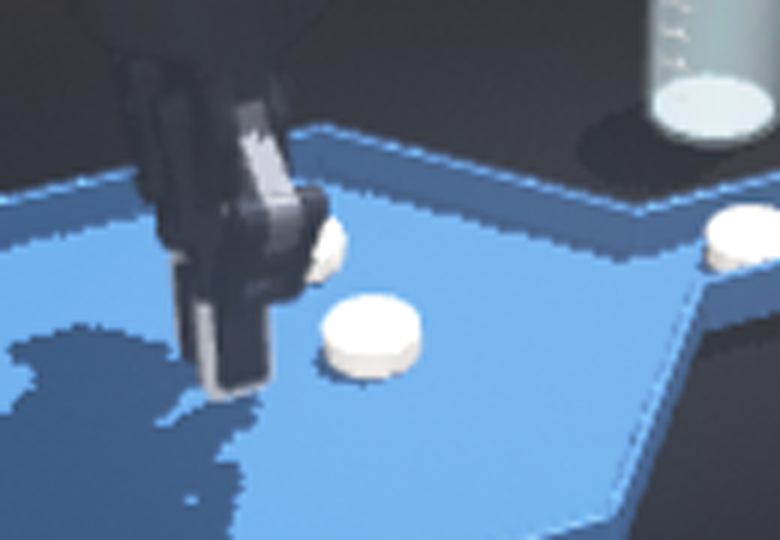

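```bash
python3 -m pendant '[[[0.48,0.3,-0.05],[0,0,-0.5],213],[[0.05,0.8,0],[0,0,0],213],[[0.05,0.9,0],[0,0,0],213],[[0.05,0.9,0],[0,0,0],213],[[0.05,0.9,0],[0,0,0],213],[[0.05,0.9,0],[0,0,0],213],[[0.05,0.9,0],[0,0,0],213],[[0.05,0.9,0],[0,0,0],213]]'; python3 - <<'E'
from h import *
plan(-38,0,31,0)
c=manip.camera("scene"); crop(c,"s16.png",240,150,420,260,4.3)
E
```

```text
clock: 20.27
position: [0.5846, -0.0007, 0.0312]
ee_rot: [1.0, -0.014, 0.001, 0.002]
ft_force: [0.5, -1.2, -1.0]
grip_width: 0.164
t20.27 tray [-74.6  -0.2] z31.2 pushyaw-0.1 tilt [  0.1  -0.3 -57. ] gap0.164 F [ 0.5 -1.2 -1. ]
delta cm [ 0.07  3.66 -0.02] turn 0.1
```

View pics/s16.png

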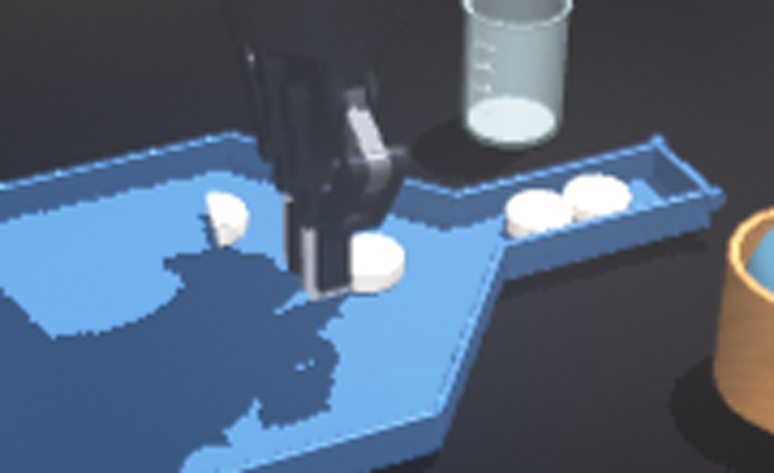

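The half at (228,220) is clear of the fingers. I'll push on to just short of the gate, then close and push through.

```bash
python3 -m pendant '[[[0.02,0.8,0],[0,0,0],213],[[0.02,0.8,0],[0,0,0],213],[[0.02,0.7,0],[0,0,0],213],[[0.02,0.6,0],[0,0,0],213],[[0,0,0],[0,0,0],213],[[0,-1,0],[0,0,0],213],[[0,0,0],[0,0,0],255],[[0,0,0],[0,0,0],255],[[0,0,0],[0,0,0],255]]'; python3 - <<'E'
from h import *
plan(0,0,31,0)
c=manip.camera("scene"); crop(c,"s17.png",290,150,420,240,6)
E
```

```text
clock: 21.45
position: [0.5855, 0.0198, 0.0312]
ee_rot: [1.0, -0.014, 0.001, 0.002]
ft_force: [0.1, 0.3, -0.8]
grip_width: 0.002
t21.45 tray [-54.   -0.5] z31.2 pushyaw-0.1 tilt [  0.1  -0.3 -57. ] gap0.002 F [ 0.1  0.3 -0.8]
delta cm [ 0.08  5.4  -0.02] turn 0.1
```

View pics/s17.png

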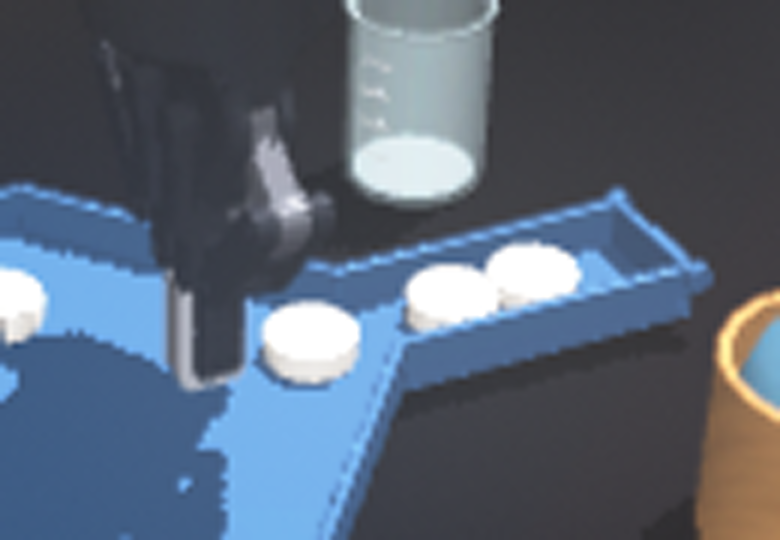

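```bash
python3 -m pendant '[[[0.02,0.6,0],[0,0,0],255],[[0.02,0.6,0],[0,0,0],255],[[0.02,0.6,0],[0,0,0],255],[[0.02,0.6,0],[0,0,0],255],[[0.02,0.6,0],[0,0,0],255],[[0,0.6,0],[0,0,0],255],[[0,0.4,0],[0,0,0],255]]'; python3 - <<'E'
from h import *
plan(-2,0,31,0)
c=manip.camera("scene"); crop(c,"s18.png",290,150,420,240,6)
E
```

```text
clock: 22.38
position: [0.5866, 0.0635, 0.0312]
ee_rot: [1.0, -0.013, 0.001, 0.002]
ft_force: [0.5, 0.3, 0.2]
grip_width: 0.001
t22.38 tray [-10.3  -0.5] z31.2 pushyaw-0.1 tilt [  0.1  -0.2 -57. ] gap0.001 F [0.5 0.3 0.2]
delta cm [-0.03  0.83 -0.02] turn 0.1
```

View pics/s18.png

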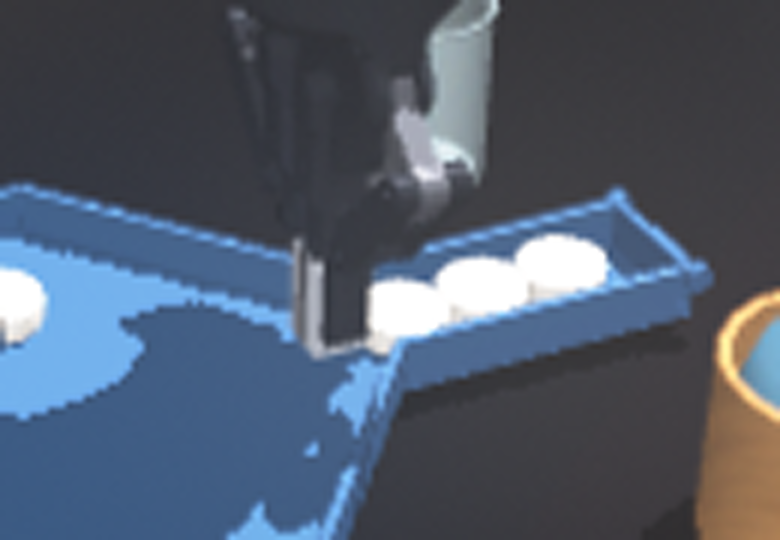

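```bash
python3 -m pendant '[[[0,0.5,0],[0,0,0],255],[[0,0.3,0],[0,0,0],255],[[0,0,0],[0,0,0],255],[[0,0,0],[0,0,0],255]]'; python3 - <<'E'
from h import *
plan(-2,0,31,0)
c=manip.camera("scene"); crop(c,"s19.png",290,150,420,240,6)
E
```

```text
clock: 22.92
position: [0.5866, 0.0724, 0.0312]
ee_rot: [1.0, -0.013, 0.001, 0.002]
ft_force: [-0.2, -0.4, 0.4]
grip_width: 0.001
t22.93 tray [-1.4 -0.3] z31.2 pushyaw-0.1 tilt [  0.1  -0.2 -57. ] gap0.001 F [-0.2 -0.4  0.4]
delta cm [-0.03 -0.06 -0.02] turn 0.1
```

View pics/s19.png

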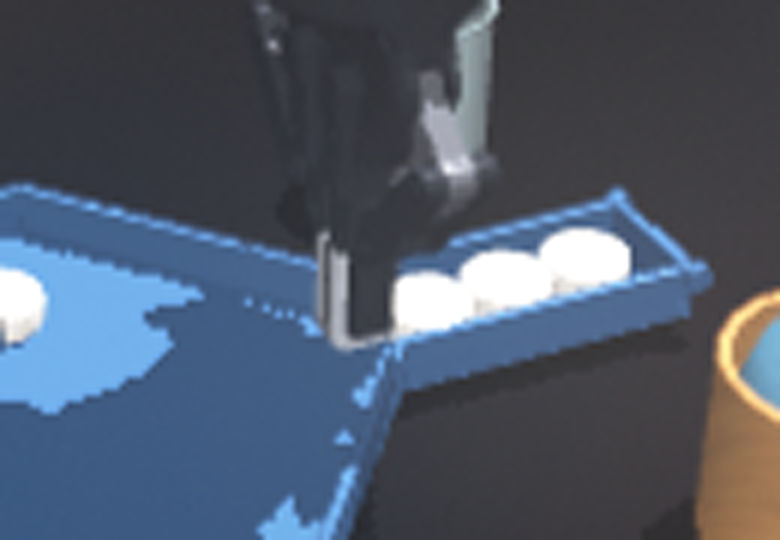

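All three are in file. I'll back off, lift clear and check.

```bash
python3 -m pendant '[[[0,-0.8,0],[0,0,0],255],[[0,-0.6,2],[0,0,0],255],[[0,-1,5],[0,0,0],255],[[0,-1,5],[0,0,0],255],[[-1,-4,4],[0,0,0],255],[[-1,-5,3],[0,0,0],255],[[-1,-5,0],[0,0,0],255],[[-1,-5,0],[0,0,0],255],[[-1,-4,0],[0,0,0],255],[[-1,-2,0],[0,0,0],255],[[0,0,0],[0,0,0],255]]'; python3 - <<'E'
from h import *
st()
c=manip.camera("scene"); crop(c,"s20.png",290,150,420,240,6);cv2.imwrite("pics/s20f.png",c["pixels"][:,:,::-1])
c=manip.camera("top"); crop(c,"t20.png",205,95,445,270,3.3); blobs(c)
E
```

```text
clock: 24.35
position: [0.5207, -0.2295, 0.2415]
ee_rot: [1.0, -0.018, 0.008, 0.002]
ft_force: [-0.2, 0.4, -0.6]
grip_width: -0.001
t24.35 tray [-304.9   58. ] z241.5 pushyaw-0.6 tilt [  0.9  -0.3 -57. ] gap-0.001 F [-0.2  0.4 -0.6]
blob [223, 188, 50, 18, 722] [55.1  2.5]
blob [323, 220, 11, 18, 142] [-94.4  59.4]
```

View pics/s20.png

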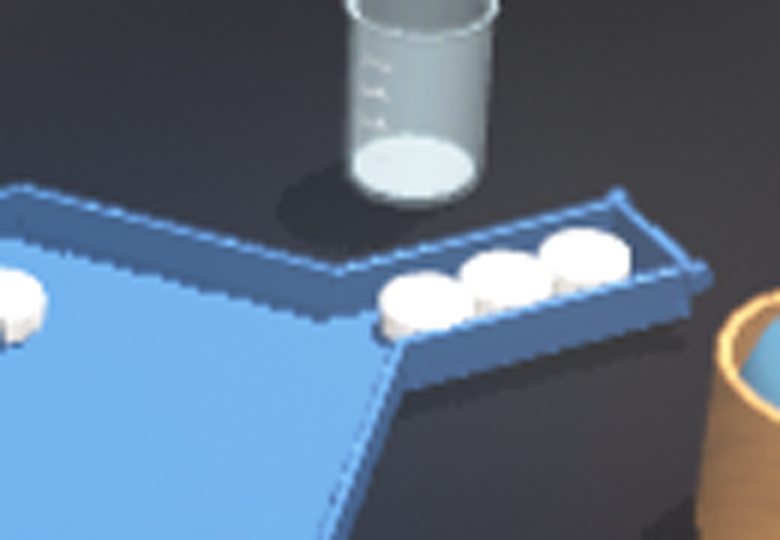

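View pics/t20.png

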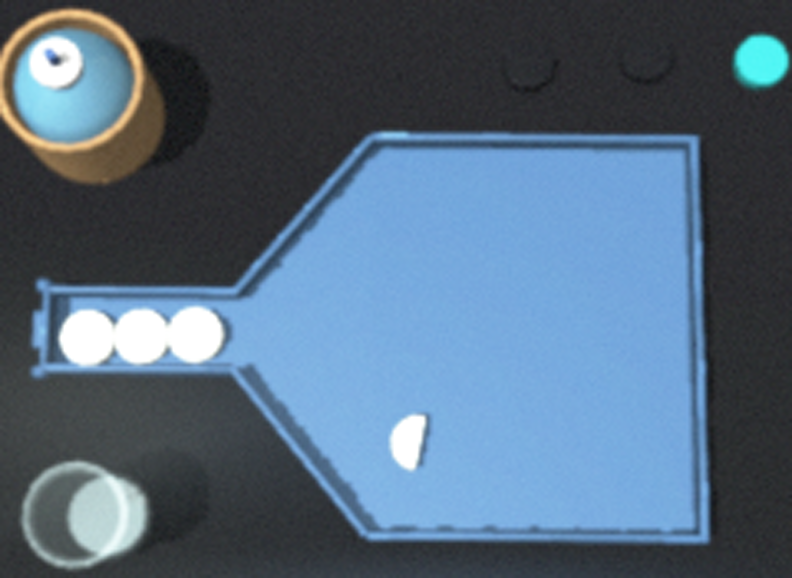

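View pics/s20f.png

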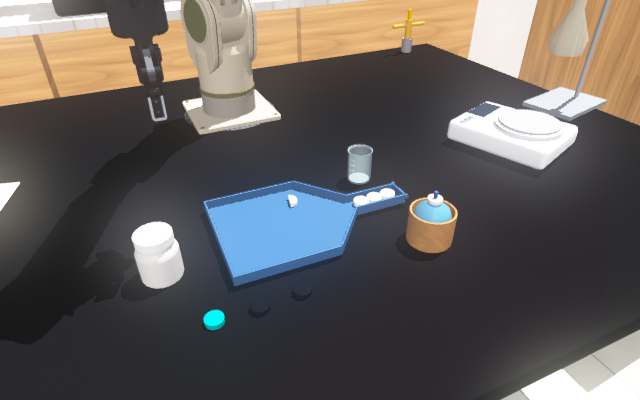

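The top view shows three tablets in file at crop (88,337), (141,335) and (195,334), with the last one's rear edge about 7–9 mm past the gate corner at (237,293). The half is unmoved at (408,441). The beaker, jar and lamp are where they started.

```bash
python3 - <<'E'
from h import *
c=manip.camera("top"); Rm=R.from_quat(c["rotation"]).as_matrix()
for u,v in((88,337),(141,335),(195,334)):
    zs=[]
    for du in(-5,0,5):
        for dv in (-5,0,5):
            U,V=int(round(205+u/3.3))+du,int(round(95+v/3.3))+dv; d=c["range_z"][V,U]
            zs.append((c["origin"]+Rm@(np.linalg.inv(c["K"])@[U,V,1.]*d))[2]*1000)
    print(w2t(px2w(c,205+u/3.3,95+v/3.3,.02)).round(1),np.round(zs,1))
manip.hand_in()
E
```

```text
[84.1  3.9] [17.9 19.4 20.5 18.8 19.4 21.  19.5 20.3 15.9]
[54.5  2.5] [20.6 19.4 20.  18.4 21.7 21.  19.1 20.1 13.6]
[24.4  1.7] [19.9 19.3 19.  19.4 20.1 19.4 19.6 20.5 16.4]
the job is handed in; nothing more can be done
```

I pushed the three whole tablets along the tray floor, one after another, through the gate into the counting channel, and handed the job in at about 24.5 s. Each tablet was fully inside before I brought the next one through.

- **Tablet positions:** the last images put the tablet centres 24, 54 and 84 mm past the gate, in single file. The rear tablet's back edge is about 7–9 mm inside the gate. The front tablet is about 5 mm short of the end flap.
- **Flatness:** the tablet tops read about 20 mm above the bench, with 1–2 mm of depth noise. One sample point per tablet read 14–16 mm. I took those for edge readings, because all three tablets look flat in both camera views.
- **Everything else:** the half tablet's measured position did not change. The beaker, jar and lamp look unmoved in the pictures. The force readings I saw after each move were under 2 N. At hand-in the arm was raised and touching nothing.

No check failed. The one disagreement was about 2 mm between the fitted tray outline and the scene picture at one gate corner, which is within the stated calibration.

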